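# Hang the specimen carrier at its index and hold the spring probe on its marked spot

### The arm

A 6-joint arm with a two-finger parallel gripper is mounted at the origin on a cart in front of the work surface, level with it; the furniture and walls round the work are solid. World frame = base frame: x ahead of the robot, y to its left, z up, the work surface at z = 0. Lengths are in m, angles in rad, forces in N, time in s.
With the tool pointing down it reaches from about 0.25 to 0.725 m from the base axis. Payload 4 kg.
Tool frame: the origin (TCP) lies midway between the tips of the shut fingers; the grasp point (between the pads) lies 19 mm behind it; z points along the fingers, y is the line along which they close (so a half turn about z gives the same grasp; the last joint's range is limited). The gripper opens to 85 mm and grips with 20 to 120 N. Pads are 22 mm wide; open, the fingers measure 114 mm over their backs; the gripper's body (76 mm by 85 mm) begins 54 mm behind the grasp point. The pads swing forward as they close: fully open they stand 13 mm farther back than shut.
Start: joints at [-1.243, 0.241, 0.005, 1.335, 0, 1.571], TCP at [0.161, -0.473, 0.196] pointing down, gripper open.
Joint ranges: [-2.72, 2.72], [-1.05, 1.87], [-1.09, 1.28], [-1.99, 2.15], [-1.42, 1.44], [-3.14, 3.14]. Speed limits (rad/s): [2.79, 2.79, 3.14, 3.14, 3.14, 3.14].

### API

Orientations are given as a unit quaternion [x, y, z, w].
In Python, from workcell import bot gives the robot as it stands.
- The arm moves only by the tool play_rows, never from a script. Its argument "moves" is a list of rows, each a list of 3 entries, a list of its own where there are three numbers: the opening, from -1 (shut) to 1 (fully open), then the shift along the tool's x, y, z in cm, then the turn, a rotation vector about the tool's x, y, z in rad. A call has 1 to 12 rows; each row shifts and turns the commanded pose from where the row before left it, along the tool's axes as they then stand; what a row does not reach is not made up. A row lasts 1/12 s, in which the tool goes at most 41.7 mm and 7.16 degrees, less where a joint would pass 70% of its speed; a pose out of reach is approached as far as the arm can. A call is refused whole if a number of a shift passes 4.17 or a number of a turn 0.125, either way. A call with a gripper value outside its range is refused whole. The fingers move at their own pace and stop on an object; the grip force is fixed at half the most. Time passes only in rows, so rows that do not move let the fingers close. It gives the time, the measured TCP pose, the force and the opening at its end, in the units of the state.
- bot.get_obs(): the state, without advancing time (a new reading comes with each control period).
- bot.camera(name): name is "side" or "top" or "wrist"; returns (picture, depth): 480x640x3 uint8, red, green, blue; 480x640 float32, m along the optical axis (not along the pixel's ray), 0 where there is no reading.
- bot.camera_info(name): a dict with "K" (3x3 intrinsics, pixels), "world_from_camera" (4x4, takes a point from camera to world coordinates); the wrist camera has in their place "T_tool_cam" (4x4, takes a point from camera to tool coordinates, whose origin is the TCP and whose axes are the flange's). Camera axes: x right, y up, looking along -z (the intrinsics and any distortion apply to the point x, -y, -z); pixel columns grow to the right and rows downward; lengths in m; the calibration is good to about 2 mm. A picture is of the moment at which its call begins: read the wrist's pose just before it. camera_info takes no time and is no camera call.
- bot.job_done(): hands the job in, once; it reports no verdict.
The state is a dict: "clock": time; "joint_pos": joint angles; "joint_vel": joint speeds; "tau": joint torques, N m; "eef_pos": TCP position; "tool_rot": TCP orientation; "ft_force": force on the tool from outside, world axes, zero at the start; "ft_torque": the same for the moment, N m; "grip_width": finger opening in m.
Only numpy, scipy, OpenCV 4.12 (cv2) and the standard library are available. Lean on these libraries where they do the work, as an engineer would, in place of code of your own. Each camera call takes 0.05 s, during which the arm holds its last target. There are 200 camera calls.

### The job

Hang the grey specimen carrier by its hook lip over the blue end of the easel's rail, slide it along the rail (without lifting it off) until its red centre line stands opposite the red index clip, and leave it there. Then take the orange probe out of its holder and press its spring tip gently inside the red ring on the specimen, with the probe square to the sloping carrier and the yellow spring stem pushed about half-way in. Finish while still holding the probe there, and leave the other things on the desk alone.

Things in the scene. Friction and masses are not known exactly. Their poses are not given: they have to be found in the camera images.
- easel: White sloping board on an aluminium base, 350 mm wide, fixed to the desk. Origin: centre of its underside on the desk; x runs away from the robot side (uphill), y along the rail to the left, z up.
- slope (a point): Point on the easel's white face, midway between the rail's ends. Axes: x uphill along the face (it rises 25 deg away from the robot side), y along the rail to the left, z square out of the face. The face spans x -85..+62 mm here; the rail's aluminium end brackets stand at y = -165 and +165 mm and rise to z = 18 mm.
- rail_mid (a point): Middle of the rail's axis; axes as point slope, at x = +70, y = 0, z = +11 mm of it. The rail is a 10 mm round bar along y, blue from y = +50 to +165 mm (left end), bare steel from there to y = -165 mm.
- carrier_lip (a point): Middle of the lower edge of the carrier's hook lip (6 mm thick, x = +54..+60 mm of the carrier, 16 mm deep below the plate). Hung up, the plate lies on the rail, the foot on the board (carrier origin in the white face, axes parallel to point slope), the lip uphill of the rail. It touches the rail with the carrier origin at slope x = +21 mm; +15 to +38 mm counts as hung.
- index: Black clip with a red line at the lower border of the board; it marks where the carrier's centre line must stand. It stands somewhere over the steel part of the rail, at slope y between -100 and 0 mm. Its origin lies down on the desk and its y value in the easel's frame is that of the red line; axes parallel to the easel's. Fixed.
- carrier: Grey specimen carrier, loose, about 0.18 kg, at first flat on the desk: plate 120 (x) x 90 (y) x 6 mm, underside 16 mm above the origin, on a foot (x = -60..-50 mm) and a hook lip at its +x end, both 90 mm wide, reaching down to z = 0. Origin: below the plate's centre at the bottom of foot and lip; z up. A red line on the foot's face marks y = 0.
- carrier_grip (a point): Centre of the carrier's black grip fin, 36 mm (x) x 12 mm (y, the way to grip it) x 41 mm tall above the plate; at x = +20, y = 0, z = +43 mm of the carrier; the fin's top is 20 mm above this point, the plate 21 mm below, with a 3 mm collar 44 x 24 mm round the fin's root.
- spot (a point): Centre of the red ring (17 mm inside) on the top of the white specimen disc (44 mm across) on the carrier, at x = -28, y = 0, z = +28 mm of the carrier; axes as the carrier's.
- stand: Probe holder: grey tube 38 mm across and 75 mm tall on a dark 80 mm disc, bore 20 mm; fixed. Origin: centre of its underside.
- probe_grip (a point): Middle of the probe's round orange handle (24 mm across, 92 mm long, loose, the probe weighs about 0.09 kg and stands upright in the holder, its 32 mm flange on the tube's rim). It lies on the probe's axis, 105 mm above the tip; z points from the tip to the handle. Lifting it 60 mm frees it from the holder.
- probe_tip (a point): Ball end (6 mm) of the probe's spring stem, at the far end from the handle, on the probe's axis; hangs inside the holder at the start. The yellow stem shows 10 mm between ball and the 14 mm steel nose; it can be pushed in 12 mm.
- plunger (a joint): How far the probe's tip is pushed in, m: 0 free, 0.012 fully in. Spring: 1 N at first touch, 2.5 N at half-way, 4 N fully in.
- blower: Red rubber-like dust blower 47x93x48 mm, bystander; leave alone.
- petri_dish: Petri dish 56 mm across, 14 mm tall, near the front edge, bystander; leave alone.
- tape_roll: Roll of tan tape 68 mm across, 19 mm tall, bystander; leave alone.
- eraser: Blue and white eraser 21x50x12 mm near the front edge, bystander; leave alone.
- oil_bottle: Small amber bottle with white cap 30x29x66 mm behind the easel, bystander; leave alone.
- coverslip_box: Small blue and white box 35x35x21 mm, bystander; leave alone.
Not all that is in view belongs to the job. Of the things that look like the carrier, take the one that is farthest to the robot's right at the start.

How it is judged:
By the outcome, as a careful person would: the job done as asked, in the order asked, and still so for the second after the job is handed in, while the arm keeps its last pose, push and grip.
It also fails if it takes over 51 s, if anything falls off the work surface, if the arm or the gripper's body presses on something with over 40 N, if the wrist force passes 120 N, or if a joint passes its speed limit or range.

## Working session

There is one attempt and no reset: what is moved stays moved. The work goes in short steps, Python scripts to look and compute and a tool call to move; the robot and the scene stay as the last step left them, time stands still between calls to the robot, and variables do not carry over. Pictures are saved under pics/ and viewed, on a budget of 10 in all, crops included, one or two more only if the job needs it, and the job is handed in when it is done.

Besides the shell and the picture viewer there is one more tool, called after ">>>" as name(argument=value, ...), one argument or row to a line, values as JSON. play_rows: Moves the arm, as the interface text tells. Its arguments: {"type":"object","properties":{"moves":{"type":"array"}},"required":["moves"]}

```bash
mkdir -p pics; ls; python3 - <<'E'
from workcell import bot
import cv2,numpy as np
np.set_printoptions(precision=4,suppress=True)
print(bot.get_obs())
for n in("top","side"):
    p,d=bot.camera(n); i=bot.camera_info(n); print(n,i)
    cv2.imwrite(f"pics/{n}0.png",p[:,:,::-1]); np.savez(f"{n}0.npz",p=p,d=d,K=i["K"],T=i["world_from_camera"])
print(bot.camera_info("wrist"))
E
```

```text
pics
{'clock': 0.0, 'joint_pos': array([-1.243 ,  0.2414,  0.0037,  1.3352,  0.    ,  1.5708]), 'joint_vel': array([-0.0023, -0.0011,  0.0009, -0.0025, -0.0006, -0.0003]), 'tau': array([  0.0005, -37.2321,  25.2406,   0.0168,   0.0001,   0.    ]), 'eef_pos': array([ 0.1608, -0.4727,  0.1953]), 'tool_rot': array([ 0.9866,  0.1632, -0.0002, -0.0011]), 'ft_force': array([-0.783 ,  0.0912, -0.1707]), 'ft_torque': array([ 0.0145, -0.0297,  0.0676]), 'grip_width': 0.08528812715946289}
top {'K': array([[445.0039,   0.    , 322.7054],
       [  0.    , 445.0039, 234.7779],
       [  0.    ,   0.    ,   1.    ]]), 'world_from_camera': array([[ 0.0107,  0.9866, -0.1626,  0.3439],
       [-0.9997,  0.0074, -0.0212,  0.1851],
       [-0.0197,  0.1627,  0.9865,  1.4257],
       [ 0.    ,  0.    ,  0.    ,  1.    ]])}
side {'K': array([[442.9511,   0.    , 320.516 ],
       [  0.    , 442.9511, 236.53  ],
       [  0.    ,   0.    ,   1.    ]]), 'world_from_camera': array([[ 0.9872,  0.0956, -0.1278,  0.3658],
       [-0.159 ,  0.5226, -0.8376, -0.9152],
       [-0.0133,  0.8472,  0.5311,  0.7968],
       [ 0.    ,  0.    ,  0.    ,  1.    ]])}
{'K': array([[398.1105,   0.    , 319.9288],
       [  0.    , 398.1105, 236.5522],
       [  0.    ,   0.    ,   1.    ]]), 'T_tool_cam': array([[-0.0001,  0.959 ,  0.2835,  0.071 ],
       [ 1.    ,  0.    ,  0.0004,  0.0008],
       [ 0.0003,  0.2835, -0.959 , -0.1782],
       [ 0.    ,  0.    ,  0.    ,  1.    ]])}
```

View pics/top0.png

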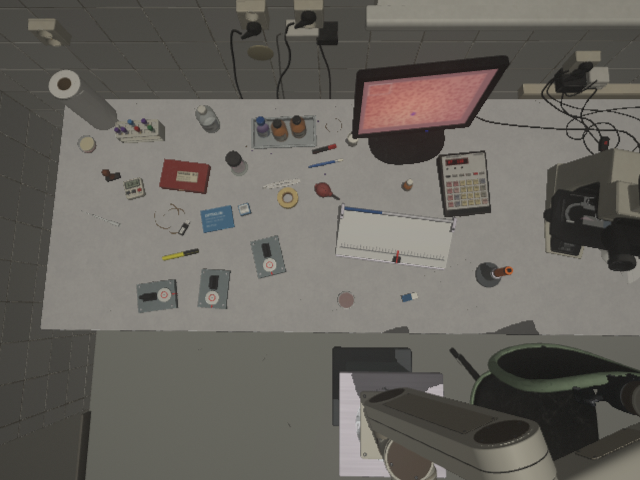

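View pics/side0.png

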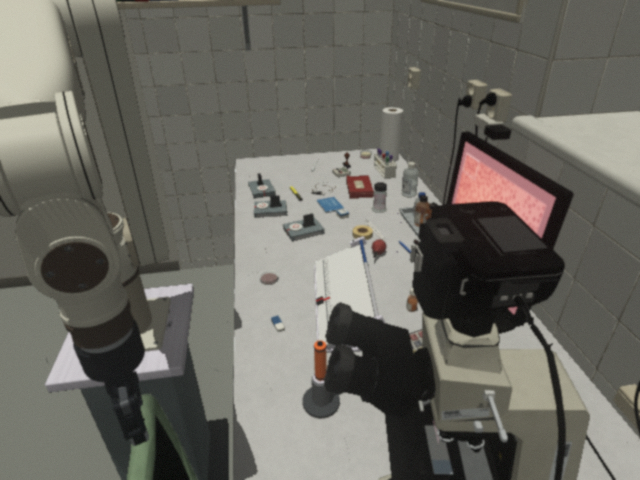

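```bash
cat > h.py <<'E'
import numpy as np,cv2
from scipy.spatial.transform import Rotation as R
from scipy.linalg import logm,expm
np.set_printoptions(precision=4,suppress=True)
def bot():
    from workcell import bot as b; return b
def pose(o):
    T=np.eye(4);T[:3,:3]=R.from_quat(o["tool_rot"]).as_matrix();T[:3,3]=o["eef_pos"];return T
def snap(n,f):
    b=bot();o=b.get_obs();p,d=b.camera(n);i=b.camera_info(n)
    T=pose(o)@i["T_tool_cam"] if n=="wrist" else i["world_from_camera"]
    cv2.imwrite(f"pics/{f}.png",p[:,:,::-1]);np.savez(f"{f}.npz",p=p,d=d,K=i["K"],T=T);return p,d,i["K"],T
def load(f):
    z=np.load(f"{f}.npz");return z["p"],z["d"],z["K"],z["T"]
def rays(uv,K,T):
    uv=np.atleast_2d(uv).astype(float)
    c=np.c_[(uv[:,0]-K[0,2])/K[0,0],-(uv[:,1]-K[1,2])/K[1,1],-np.ones(len(uv))]
    return T[:3,3],c@T[:3,:3].T
def deproj(uv,d,K,T):
    o,r=rays(uv,K,T);uv=np.atleast_2d(uv).round().astype(int);return o+r*d[uv[:,1],uv[:,0]][:,None]
def onplane(uv,K,T,z,n=(0,0,1)):
    # plane n.x = z
    n=np.array(n,float);o,r=rays(uv,K,T);return o+r*((z-o@n)/(r@n))[:,None]
def project(P,K,T):
    P=np.atleast_2d(P);c=(P-T[:3,3])@T[:3,:3];return np.c_[K[0,2]-K[0,0]*c[:,0]/c[:,2],K[1,2]+K[1,1]*c[:,1]/c[:,2]]
def blobs(m,amin=4):
    n,l,s,c=cv2.connectedComponentsWithStats(m.astype(np.uint8));return [(s[k,4],c[k].round(2),s[k,:4]) for k in range(1,n) if s[k,4]>=amin]
def hsv(p): return cv2.cvtColor(p,cv2.COLOR_RGB2HSV)
def red(p,s=110,v=60):
    h=hsv(p);return ((h[...,0]<8)|(h[...,0]>172))&(h[...,1]>s)&(h[...,2]>v)
def goalT(pos,xax,zax):
    x=np.array(xax,float);z=np.array(zax,float);z/=np.linalg.norm(z);x-=z*(x@z);x/=np.linalg.norm(x)
    T=np.eye(4);T[:3,:3]=np.c_[x,np.cross(z,x),z];T[:3,3]=pos;return T
def plan(G,n=None,S=None):
    S=pose(bot().get_obs()) if S is None else S
    D=np.linalg.inv(S)@G;rv=R.from_matrix(D[:3,:3]).as_rotvec()
    print("rel shift cm",D[:3,3]*100,"rv",rv)
    if n is None: n=int(np.ceil(max(np.abs(D[:3,3]).max()/.035,np.linalg.norm(rv)/.115,1)))
    E=expm(np.real(logm(D))/n);print(n,"rows of",(E[:3,3]*100).round(3).tolist(),R.from_matrix(E[:3,:3]).as_rotvec().round(4).tolist())
E
python3 - <<'E'
from h import *
p,d,K,T=load("top0");h=hsv(p)
print("red");
for b in blobs(red(p),3):
    if 190<b[1][1]<310 and b[1][0]<560: print(b,deproj(b[1],d,K,T))
print("blue")
for b in blobs((h[...,0]>100)&(h[...,0]<125)&(h[...,1]>110)): 
    if 190<b[1][1]<310: print(b,deproj(b[1],d,K,T))
m=(h[...,2]<60);m[:230]=0;m[285:]=0;m[:,:245]=0;m[:,295:]=0
print("dark",[(b,deproj(b[1],d,K,T)) for b in blobs(m)])
uv=[(342,207),(453,221),(446,268),(336,258),(268,270),(488,273),(508,270)]
print(deproj(uv,d,K,T))
E
```

```text
red
(np.int32(20), array([396.85, 256.45]), array([396, 251,   3,  12], dtype=int32)) [[ 0.5059 -0.018   0.0354]]
(np.int32(3), array([173., 293.]), array([172, 293,   3,   1], dtype=int32)) [[0.3856 0.6838 0.0256]]
(np.int32(3), array([211., 306.]), array([211, 305,   1,   3], dtype=int32)) [[0.3466 0.562  0.0245]]
blue
(np.int32(56), array([363.43, 210.23]), array([345, 208,  37,   6], dtype=int32)) [[0.6386 0.0906 0.1014]]
dark [((np.int32(90), array([266.09, 249.83]), array([262, 244,   9,  13], dtype=int32)), array([[0.5198, 0.389 , 0.0636]]))]
[[ 0.6473  0.1558  0.1055]
 [ 0.6071 -0.1788  0.1016]
 [ 0.4744 -0.1792 -0.0013]
 [ 0.5042  0.1721 -0.0074]
 [ 0.4603  0.3862  0.0291]
 [ 0.4544 -0.2888  0.0643]
 [ 0.4548 -0.3087  0.1682]]
```

```bash
python3 - <<'E'
from h import *
plan(goalT([.54,-.04,.30],[1,-.12,0],[0,0,-1]),14)
E
```

```text
rel shift cm [ 49.8379 -28.7823 -10.4066] rv [-0.0018  0.0005  0.4472]
14 rows of [3.085, -2.768, -0.745] [-0.0001, 0.0, 0.0319]
```

>>> play_rows(
  moves=[
    [1,[3.09,-2.77,-0.75],[0,0,0.032]],
    [1,[3.09,-2.77,-0.75],[0,0,0.032]],
    [1,[3.09,-2.77,-0.75],[0,0,0.032]],
    [1,[3.09,-2.77,-0.75],[0,0,0.032]],
    [1,[3.09,-2.77,-0.75],[0,0,0.032]],
    [1,[3.09,-2.77,-0.75],[0,0,0.032]],
    [1,[3.09,-2.77,-0.75],[0,0,0.032]],
    [1,[3.09,-2.77,-0.75],[0,0,0.032]],
    [1,[3.09,-2.77,-0.75],[0,0,0.032]],
    [1,[3.09,-2.77,-0.75],[0,0,0.032]],
    [1,[3.09,-2.77,-0.75],[0,0,0.032]],
    [1,[3.09,-2.77,-0.75],[0,0,0.032]],
  ],
)

```text
clock: 1.1
eef_pos: [0.4723, -0.0936, 0.2853]
tool_rot: [1.0, -0.029, -0.0, 0.0]
ft_force: [-0.2, -1.0, 0.3]
grip_width: 0.0855
```

>>> play_rows(
  moves=[
    [1,[3.09,-2.77,-0.75],[0,0,0.032]],
    [1,[3.09,-2.77,-0.75],[0,0,0.032]],
    [1,[0,0,0],[0,0,0]],
    [1,[0,0,0],[0,0,0]],
  ],
)

```text
clock: 1.43
eef_pos: [0.5364, -0.0536, 0.2982]
tool_rot: [0.999, -0.052, -0.001, -0.004]
ft_force: [-0.2, 0.2, 0.1]
grip_width: 0.0855
```

```bash
python3 - <<'E'
from h import *
o=bot().get_obs();print(o["eef_pos"],o["joint_pos"],o["joint_vel"],o["ft_force"])
snap("wrist","w1")
E
```

```text
[ 0.5364 -0.0536  0.2982] [-0.1043  0.3085  0.3584  1.6235  0.0075  3.1406] [-0.0374 -0.0512 -0.0533  0.009  -0.0052  0.0036] [-0.1563  0.1805  0.0764]
```

View pics/w1.png

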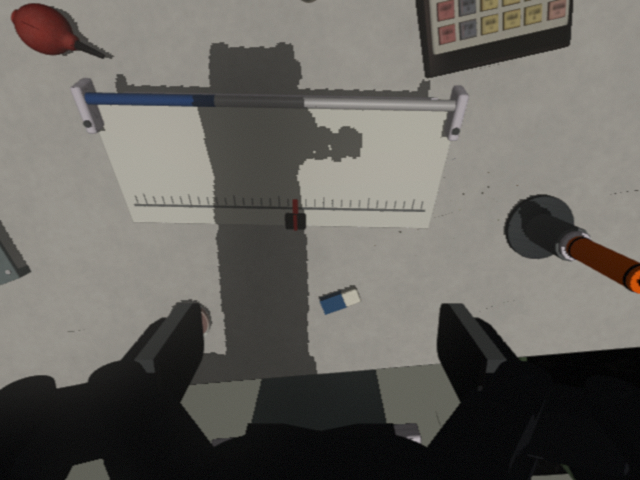

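```bash
python3 - <<'E'
from h import *
p,d,K,T=load("w1");h=hsv(p)
v,u=np.mgrid[125:195,145:420];uv=np.c_[u.ravel(),v.ravel()]
P=deproj(uv,d,K,T);c=P.mean(0)
for _ in range(4):
    e=(P-c); n=np.linalg.svd(e,full_matrices=False)[2][2]; n*=np.sign(n[2]); r=e@n; P=P[np.abs(r)<2.5*r.std()+1e-4]; c=P.mean(0)
print("normal",n,"tilt",np.degrees(np.arccos(n[2])),"yaw",np.arctan2(-n[1],-n[0]),"res",r.std(),"c",c)
# blue rail
m=(h[...,0]>100)&(h[...,0]<125)&(h[...,1]>110);m[:80]=0;m[115:]=0
ys,xs=np.where(m);print("blue cols",xs.min(),xs.max(),"rows at ends",ys[xs<xs.min()+5].mean(),ys[xs>xs.max()-5].mean())
# rail centre per column: edges in saturation/brightness vs. face
g=cv2.cvtColor(p,cv2.COLOR_RGB2GRAY)
for x in(100,130,160,350,400,440): print(x,g[88:116,x])
# red index
for b in blobs(red(p,100,40),5):print("red",b)
# right end of rail, row 105; left end
print("row105",g[104,435:475].tolist());print("row98",g[98,70:100].tolist())
for b in (np.array([[87,98],[200,100],[350,102],[450,105]])): print(deproj(b,d,K,T))
E
```

```text
normal [-0.4197  0.0515  0.9062] tilt 25.01262336480082 yaw -0.12215732177543469 res 0.0006734900894323883 c [ 0.5701 -0.0166  0.0598]
blue cols 85 193 rows at ends 97.675 99.85714285714286
100 [146 147 145 136  95  58  53  56  57  60  62  61  60  61  54  55  93 153
 169 168 164 164 154 146 132 115 102  93]
130 [ 69  70  69  71  74  60  54  54  58  62  60  62  62  60  60  56  73 126
 159 169 167 167 167 166 168 167 167 167]
160 [ 68  68  68  69  73  68  53  52  58  60  60  63  63  61  61  58  54  86
 151 168 167 165 167 167 166 166 166 168]
350 [147 138  94  71  72  71  73  75  78  81  94 110 124 137 155 166 161 149
 137 125 113 128 158 166 167 169 166 168]
400 [145 145 134  93  72  71  72  71  76  79  81  94 111 126 137 151 167 160
 149 137 124 116 129 158 169 169 169 169]
440 [144 145 143 143 144 145 143 143 144 144 137 109 101 111 126 139 152 163
 155 142 134 120 114 139 162 168 169 169]
red (np.int32(2296), array([43.31, 28.82]), array([11,  4, 67, 50], dtype=int32))
red (np.int32(137), array([294.88, 213.51]), array([293, 199,   5,  32], dtype=int32))
row105 [154, 154, 153, 151, 153, 152, 151, 151, 151, 151, 150, 151, 148, 150, 147, 149, 147, 148, 149, 142, 115, 99, 118, 137, 150, 160, 161, 164, 164, 161, 157, 145, 143, 142, 143, 143, 140, 144, 142, 143]
row98 [144, 144, 142, 142, 148, 157, 160, 162, 162, 160, 157, 148, 138, 117, 86, 64, 61, 61, 63, 60, 62, 62, 61, 61, 61, 61, 61, 62, 62, 60]
[[0.6461 0.1443 0.1022]]
[[0.6339 0.0435 0.1043]]
[[ 0.6185 -0.0886  0.1023]]
[[ 0.6068 -0.1767  0.1028]]
```

```bash
python3 - <<'E'
from h import *
p,d,K,T=load("w1")
n=np.array([-0.4197,0.0515,0.9062]);n/=np.linalg.norm(n)
c=np.array([.5701,-.0166,.0598]);yaw=-.1222
ey=np.array([-np.sin(yaw),np.cos(yaw),0]);t=np.radians(25);ex0=np.array([np.cos(yaw),np.sin(yaw),0])
n=-np.sin(t)*ex0+np.cos(t)*np.array([0,0,1]);eu=np.cos(t)*ex0+np.sin(t)*np.array([0,0,1])
L=onplane([(84.5,97.8),(130,98.7),(350,103.3),(400,104.3),(455,105)],K,T,c@n+.011,n)
print(L,"u",L@eu,"y",L@ey)
C=onplane([(134,220.5),(430,227.5)],K,T,c@n,n);print("lower corners u,y",C@eu,C@ey)
I=onplane([(294.9,213.5),(295.2,203),(294.6,227)],K,T,c@n,n);print("idx",I,"y",I@ey);I2=deproj([(295,203),(295,210),(295,227)],d,K,T);print(I2,I2@ey)
ym=(L[0]@ey+L[-1]@ey)/2
um=np.mean(L[1:4]@eu)-.070
O=um*eu+ym*ey+(c@n)*n
print("slope origin",O,"idx slope y",I2@ey-ym, "corners rel",C@eu-um,C@ey-ym)
np.savez("easel.npz",O=O,R=np.c_[eu,ey,n])
for q in blobs(red(p,100,40)&False):pass
# stand/probe from top cam
E
```

```text
[[ 0.6469  0.1488  0.0981]
 [ 0.6419  0.108   0.0981]
 [ 0.6175 -0.0888  0.098 ]
 [ 0.612  -0.1335  0.098 ]
 [ 0.6063 -0.1826  0.0981]] u [0.607  0.607  0.6067 0.6067 0.607 ] y [ 0.2265  0.1854 -0.0129 -0.0579 -0.1074]
lower corners u,y [0.4549 0.4533] [ 0.231  -0.1173]
idx [[ 0.506  -0.0206  0.0303]
 [ 0.5194 -0.023   0.0367]
 [ 0.4878 -0.0174  0.0217]] y [0.0413 0.0405 0.0422]
[[ 0.5203 -0.0232  0.0411]
 [ 0.5113 -0.0217  0.0361]
 [ 0.491  -0.0191  0.0341]] [0.0404 0.0408 0.0409]
slope origin [ 0.5681 -0.0097  0.0585] idx slope y [-0.0191 -0.0188 -0.0187] corners rel [-0.0819 -0.0834] [ 0.1714 -0.1769]
```

```bash
python3 - <<'E'
from h import *
W=goalT([.50,.17,.27],[np.cos(1.62),np.sin(1.62),0],[0,0,-1]);plan(W,15)
plan(goalT([.46,.38,.22],[np.cos(.2+np.pi),np.sin(.2+np.pi),0],[0,0,-1]),15,W)
E
```

```text
rel shift cm [ -5.8441 -21.9231   3.0428] rv [-0.0079 -0.0042 -1.725 ]
15 rows of [0.89, -1.469, 0.197] [-0.0005, -0.0003, -0.115]
rel shift cm [21.1713 -2.9623  5.    ] rv [-0.     -0.     -1.7216]
15 rows of [1.273, 0.997, 0.333] [0.0, 0.0, -0.1148]
```

>>> play_rows(
  moves=[
    [1,[0.89,-1.47,0.2],[0,0,-0.115]],
    [1,[0.89,-1.47,0.2],[0,0,-0.115]],
    [1,[0.89,-1.47,0.2],[0,0,-0.115]],
    [1,[0.89,-1.47,0.2],[0,0,-0.115]],
    [1,[0.89,-1.47,0.2],[0,0,-0.115]],
    [1,[0.89,-1.47,0.2],[0,0,-0.115]],
    [1,[0.89,-1.47,0.2],[0,0,-0.115]],
    [1,[0.89,-1.47,0.2],[0,0,-0.115]],
    [1,[0.89,-1.47,0.2],[0,0,-0.115]],
    [1,[0.89,-1.47,0.2],[0,0,-0.115]],
    [1,[0.89,-1.47,0.2],[0,0,-0.115]],
    [1,[0.89,-1.47,0.2],[0,0,-0.115]],
  ],
)

```text
clock: 2.48
eef_pos: [0.5374, 0.1349, 0.2774]
tool_rot: [0.803, 0.596, 0.002, -0.003]
ft_force: [-0.6, -0.5, 0.5]
grip_width: 0.0857
```

>>> play_rows(
  moves=[
    [1,[0.89,-1.47,0.2],[0,0,-0.115]],
    [1,[0.89,-1.47,0.2],[0,0,-0.115]],
    [1,[0.89,-1.47,0.2],[0,0,-0.115]],
    [1,[1.27,1.0,0.33],[0,0,-0.115]],
    [1,[1.27,1.0,0.33],[0,0,-0.115]],
    [1,[1.27,1.0,0.33],[0,0,-0.115]],
    [1,[1.27,1.0,0.33],[0,0,-0.115]],
    [1,[1.27,1.0,0.33],[0,0,-0.115]],
    [1,[1.27,1.0,0.33],[0,0,-0.115]],
    [1,[1.27,1.0,0.33],[0,0,-0.115]],
    [1,[1.27,1.0,0.33],[0,0,-0.115]],
    [1,[1.27,1.0,0.33],[0,0,-0.115]],
  ],
)

```text
clock: 3.48
eef_pos: [0.522, 0.3062, 0.243]
tool_rot: [0.24, 0.971, 0.004, -0.001]
ft_force: [-0.3, -0.3, -0.1]
grip_width: 0.0854
```

>>> play_rows(
  moves=[
    [1,[1.27,1.0,0.33],[0,0,-0.115]],
    [1,[1.27,1.0,0.33],[0,0,-0.115]],
    [1,[1.27,1.0,0.33],[0,0,-0.115]],
    [1,[1.27,1.0,0.33],[0,0,-0.115]],
    [1,[1.27,1.0,0.33],[0,0,-0.115]],
    [1,[1.27,1.0,0.33],[0,0,-0.115]],
    [1,[0,0,0],[0,0,0]],
    [1,[0,0,0],[0,0,0]],
  ],
)

```text
clock: 4.15
eef_pos: [0.4602, 0.3788, 0.2241]
tool_rot: [-0.1, 0.995, 0.003, 0.001]
ft_force: [0.9, -0.3, 0.2]
grip_width: 0.0856
```

```bash
python3 - <<'E'
from h import *
o=bot().get_obs();print(o["eef_pos"],o["joint_pos"],o["ft_force"])
snap("wrist","w2")
E
```

```text
[0.4602 0.3788 0.2241] [0.6859 0.4248 0.3376 1.4788 0.0049 0.4854] [ 0.8989 -0.3394  0.1987]
```

View pics/w2.png

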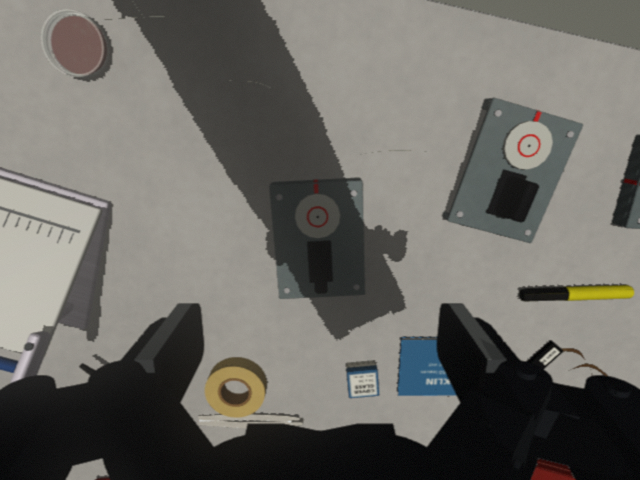

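```bash
python3 - <<'E'
from h import *
p,d,K,T=load("w2")
m=red(p,90,30);m[:,:270]=0;m[:,365:]=0;m[:170]=0;m[300:]=0
for b in blobs(m,6):print(b)
ys,xs=np.where(m);k=ys>196;(c,a,_)=cv2.fitEllipse(np.c_[xs[k],ys[k]].astype(np.float32));print("ring",c,a)
S=onplane(c,K,T,.028)[0]
# plate outline by depth height
v,u=np.mgrid[165:315,255:385];uv=np.c_[u.ravel(),v.ravel()];P=deproj(uv,d,K,T)
k=(P[:,2]>.017)&(P[:,2]<.027);Q=P[k];print("plate z med",np.median(Q[:,2]),"desk",np.median(P[P[:,2]<.01,2]))
r=cv2.minAreaRect(Q[:,:2].astype(np.float32)*1000);print("plate rect",r)
f=P[P[:,2]>.058];rf=cv2.minAreaRect(f[:,:2].astype(np.float32)*1000);print("fin",rf,f[:,2].mean());
print("spot",S)
cor=onplane([(271,181),(361,178),(365,296),(279,299)],K,T,.022);print(cor)
E
```

```text
(np.int32(12), array([315.25, 180.42]), array([313, 179,   5,   4], dtype=int32))
(np.int32(42), array([315.79, 188.36]), array([314, 184,   5,  10], dtype=int32))
(np.int32(135), array([316.99, 216.14]), array([307, 206,  21,  22], dtype=int32))
ring (317.0672302246094, 216.39678955078125) (19.489826202392578, 19.70952796936035)
plate z med 0.022424925979861066 desk 0.00040130270529367684
plate rect ((504.8736267089844, 386.63134765625), (120.54150390625, 90.17463684082031), 14.433441162109375)
fin ((465.64178466796875, 376.4797058105469), (155.943603515625, 11.89846134185791), 14.53077507019043) 0.11917228446572854
spot [0.4778 0.3801 0.028 ]
[[0.4539 0.3303 0.022 ]
 [0.434  0.414  0.022 ]
 [0.553  0.4462 0.022 ]
 [0.574  0.3589 0.022 ]]
```

```bash
python3 - <<'E'
from h import *
a=.252+np.pi;x=[np.cos(a),np.sin(a),0]
W=goalT([.5243,.3916,.10],x,[0,0,-1]);plan(W,5)
plan(goalT([.5243,.3916,.033],x,[0,0,-1]),4,W)
E
```

```text
rel shift cm [-6.4368 -0.0855 12.4414] rv [ 0.0068  0.0028 -0.0522]
5 rows of [-1.29, -0.037, 2.487] [0.0014, 0.0006, -0.0104]
rel shift cm [0.  0.  6.7] rv [0. 0. 0.]
4 rows of [0.0, 0.0, 1.675] [0.0, 0.0, -0.0]
```

>>> play_rows(
  moves=[
    [1,[-1.29,-0.04,2.49],[0.0014,0.0006,-0.0104]],
    [1,[-1.29,-0.04,2.49],[0.0014,0.0006,-0.0104]],
    [1,[-1.29,-0.04,2.49],[0.0014,0.0006,-0.0104]],
    [1,[-1.29,-0.04,2.49],[0.0014,0.0006,-0.0104]],
    [1,[-1.29,-0.04,2.49],[0.0014,0.0006,-0.0104]],
    [1,[0,0,0],[0,0,0]],
    [1,[0,0,0],[0,0,0]],
  ],
)

```text
clock: 4.78
eef_pos: [0.5241, 0.3908, 0.0974]
tool_rot: [-0.125, 0.992, -0.001, -0.002]
ft_force: [0.4, 0.3, 0.8]
grip_width: 0.0855
```

```bash
python3 - <<'E'
from h import *
a=.252+np.pi;x=[np.cos(a),np.sin(a),0]
plan(goalT([.5243,.3916,.033],x,[0,0,-1]),4)
E
```

```text
rel shift cm [-0.0671  0.0778  6.4438] rv [-0.0015 -0.0045 -0.001 ]
4 rows of [-0.014, 0.019, 1.611] [-0.0004, -0.0011, -0.0002]
```

>>> play_rows(
  moves=[
    [1,[0,0,1.61],[0,0,0]],
    [1,[0,0,1.61],[0,0,0]],
    [1,[0,0,1.61],[0,0,0]],
    [1,[0,0,1.61],[0,0,0]],
    [1,[0,0,0],[0,0,0]],
    [-1,[0,0,0],[0,0,0]],
    [-1,[0,0,0],[0,0,0]],
    [-1,[0,0,0],[0,0,0]],
    [-1,[0,0,0],[0,0,0]],
    [-1,[0,0,0],[0,0,0]],
    [-1,[0,0,0],[0,0,0]],
    [-1,[0,0,0],[0,0,0]],
  ],
)

```text
clock: 5.78
eef_pos: [0.5243, 0.3932, 0.0352]
tool_rot: [-0.127, 0.992, 0.0, -0.0]
ft_force: [0.7, 0.3, 0.4]
grip_width: 0.0007
```

>>> play_rows(
  moves=[
    [-1,[0,0,0],[0,0,0]],
    [-1,[0,0,0],[0,0,0]],
    [-1,[0,0,0],[0,0,0]],
  ],
)

```text
clock: 6.03
eef_pos: [0.5241, 0.3931, 0.0348]
tool_rot: [-0.127, 0.992, 0.0, -0.0]
ft_force: [-0.1, 0.4, -0.8]
grip_width: 0.0
```

```bash
python3 - <<'E'
from h import *
snap("wrist","w3")
E
```

```text
(no output)
```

View pics/w3.png

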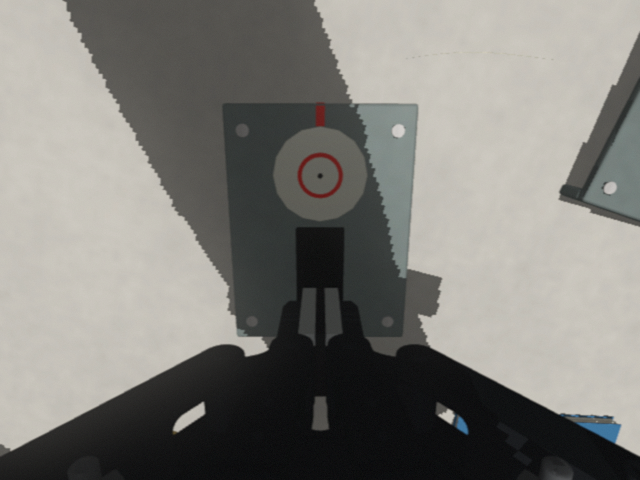

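```bash
python3 - <<'E'
from h import *
p,d,K,T=load("w3");o=bot().get_obs();G=pose(o)
for z in(0,-.019,-.04):print("tcp",z,project((G@[0,0,z,1])[:3],K,T))
for uv in [(320,120),(320,175),(320,235),(320,257),(320,280),(308,295),(320,295),(308,320),(333,300),(333,330),(270,257),(390,322)]:
    w=deproj(uv,d,K,T)[0];print(uv,w,"tool",(np.linalg.inv(G)@np.r_[w,1])[:3])
a=.252;c=np.array([.5049,.3866])
for x,z in((2,63),(38,63),(2,25),(20,63)):print(x,z,project([c[0]+x/1000*np.cos(a),c[1]+x/1000*np.sin(a),z/1000],K,T))
print(o["grip_width"],o["eef_pos"])
E
```

```text
tcp 0 [[321.669  277.1729]]
tcp -0.019 [[321.8676 293.7924]]
tcp -0.04 [[322.1421 316.7623]]
(320, 120) [0.4541 0.374  0.0237] tool [ 0.0725 -0.0008  0.0112]
(320, 175) [0.4776 0.3802 0.0291] tool [ 0.0482 -0.0008  0.0057]
(320, 235) [0.5067 0.3877 0.0245] tool [ 0.0181 -0.0008  0.0103]
(320, 257) [0.5068 0.3878 0.0569] tool [ 0.018  -0.0008 -0.0221]
(320, 280) [0.5143 0.3897 0.0631] tool [ 0.0104 -0.0008 -0.0284]
(308, 295) [0.5134 0.385  0.0818] tool [ 0.0124 -0.0051 -0.047 ]
(320, 295) [0.5126 0.3892 0.0812] tool [ 0.0121 -0.0008 -0.0464]
(308, 320) [0.5136 0.3856 0.0998] tool [ 0.0121 -0.0046 -0.065 ]
(333, 300) [0.5117 0.3937 0.0848] tool [ 0.0118  0.0037 -0.0501]
(333, 330) [0.512  0.3931 0.1054] tool [ 0.0117  0.0031 -0.0707]
(270, 257) [0.5249 0.3663 0.0223] tool [ 0.0059 -0.0261  0.0125]
(390, 322) [0.5445 0.4361 0.0226] tool [-0.0306  0.0365  0.0121]
2 63 [[318.4248 261.7006]]
38 63 [[318.2918 341.3206]]
2 25 [[318.6638 235.21  ]]
20 63 [[318.3562 302.7407]]
1.629889666242425e-05 [0.5241 0.3931 0.0348]
```

```bash
python3 - <<'E'
from h import *
p,d,K,T=load("w3");G=np.linalg.inv(pose(bot().get_obs()))
for v in(262,270,278,284,287,290,296,305):
    us=np.arange(284,358,4);w=deproj(np.c_[us,us*0+v],d,K,T);t=(np.c_[w,np.ones(len(w))]@G.T)[:,:3]*1000
    print(v,"z",t[:,2].round().astype(int).tolist());print("   y",t[:,1].round().astype(int).tolist(), "x",t[8:10,0].round(), "g",p[v,us].mean(1).astype(int).tolist())
E
```

```text
262 z [12, 12, 13, 10, 9, 10, -26, -26, -27, -27, -26, -27, -24, 9, 11, 12, 12, 12, 13]
   y [-19, -17, -15, -13, -11, -9, -6, -4, -2, -1, 1, 2, 4, 7, 9, 11, 13, 15, 18] x [18. 17.] g [50, 49, 49, 32, 17, 18, 15, 15, 16, 17, 18, 15, 15, 16, 18, 45, 52, 53, 53]
270 z [13, 14, 12, 10, 11, 9, -27, -29, -29, -28, -29, -28, -27, 9, 9, 11, 14, 12, 13]
   y [-19, -17, -15, -13, -11, -9, -6, -4, -2, -1, 1, 2, 4, 7, 9, 11, 14, 16, 18] x [15. 15.] g [51, 52, 50, 35, 18, 19, 19, 15, 16, 15, 16, 17, 18, 18, 16, 47, 50, 52, 50]
278 z [13, 12, 13, 11, 10, 10, -28, -29, -28, -29, -29, -29, -27, 9, 10, 12, 13, 12, 12]
   y [-19, -17, -15, -13, -11, -9, -6, -4, -2, -1, 1, 2, 4, 7, 9, 12, 14, 16, 18] x [11. 12.] g [48, 49, 51, 35, 17, 16, 16, 16, 17, 15, 16, 14, 13, 15, 18, 51, 50, 50, 52]
284 z [12, 13, 12, 11, 8, 9, -27, -29, -29, -29, -29, -28, -29, 9, 10, 12, 13, 12, 12]
   y [-19, -17, -15, -13, -11, -9, -6, -4, -2, -1, 1, 2, 4, 7, 9, 12, 14, 16, 18] x [9. 9.] g [54, 51, 50, 37, 17, 16, 17, 16, 17, 13, 14, 15, 16, 14, 15, 46, 51, 48, 52]
287 z [13, 12, 11, 10, 10, 10, -29, -30, -29, -28, -28, -28
[... 299 characters left out ...]
-19, -17, -15, -13, -11, -7, -5, -4, -2, -1, 1, 2, 4, 5, 9, 12, 14, 16, 18] x [12. 12.] g [51, 52, 52, 37, 15, 61, 63, 63, 35, 13, 39, 60, 62, 62, 15, 49, 51, 52, 52]
296 z [13, 12, 11, 10, 9, -47, -47, -48, -46, -47, -47, -47, -47, -47, 9, 11, 12, 11, 11]
   y [-20, -17, -15, -13, -11, -7, -5, -4, -2, -1, 1, 2, 3, 5, 9, 12, 14, 16, 18] x [12. 12.] g [52, 53, 53, 36, 17, 62, 61, 62, 31, 18, 33, 63, 61, 62, 13, 48, 49, 50, 51]
305 z [-46, -45, -46, -46, -46, -55, -55, -54, -55, -54, -54, -54, -55, -55, -46, -46, -47, -45, 12]
   y [-14, -13, -11, -10, -8, -6, -5, -4, -2, -1, 1, 2, 3, 5, 6, 8, 9, 11, 18] x [12. 12.] g [34, 22, 24, 23, 30, 61, 61, 61, 25, 16, 26, 63, 62, 61, 27, 18, 19, 19, 31]
```

The view shows the fingers shut above the fin: the ring is at (320,175), the fin front near row 257, and the finger tips end at row 288. Depth puts the real tips about 40 mm short of the reported TCP. I'll open and go about 4 cm deeper in steps, watching the force.

>>> play_rows(
  moves=[
    [1,[0,0,0],[0,0,0]],
    [1,[0,0,0],[0,0,0]],
    [1,[0,0,0],[0,0,0]],
    [1,[0,0,0],[0,0,0]],
    [1,[0,0,0],[0,0,0]],
    [1,[0,0,0],[0,0,0]],
    [1,[0,0,0.8],[0,0,0]],
    [1,[0,0,0.8],[0,0,0]],
    [1,[0,0,0],[0,0,0]],
  ],
)

```text
clock: 6.83
eef_pos: [0.5227, 0.392, 0.0162]
tool_rot: [-0.127, 0.992, -0.001, -0.002]
ft_force: [-0.1, -0.4, 0.4]
grip_width: 0.0855
```

>>> play_rows(
  moves=[
    [1,[0,0,0.6],[0,0,0]],
    [1,[0,0,0.6],[0,0,0]],
    [1,[0,0,0],[0,0,0]],
  ],
)

```text
clock: 7.08
eef_pos: [0.5232, 0.3924, 0.005]
tool_rot: [-0.127, 0.992, -0.001, -0.001]
ft_force: [-0.2, -0.8, -0.3]
grip_width: 0.0854
```

>>> play_rows(
  moves=[
    [1,[0,0,0.6],[0,0,0]],
    [1,[0,0,0.6],[0,0,0]],
    [1,[0,0,0],[0,0,0]],
    [-1,[0,0,0],[0,0,0]],
    [-1,[0,0,0],[0,0,0]],
    [-1,[0,0,0],[0,0,0]],
    [-1,[0,0,0],[0,0,0]],
    [-1,[0,0,0],[0,0,0]],
    [-1,[0,0,0],[0,0,0]],
    [-1,[0,0,0],[0,0,0]],
  ],
)

```text
clock: 7.92
eef_pos: [0.5244, 0.3933, -0.0047]
tool_rot: [-0.127, 0.992, 0.0, 0.0]
ft_force: [-0.2, 0.4, 4.7]
grip_width: 0.011
```

```bash
python3 - <<'E'
from h import *
o=bot().get_obs();print(o["eef_pos"],o["ft_force"],o["grip_width"],o["tool_rot"])
p,d,K,T=snap("wrist","w4");G=np.linalg.inv(pose(o))
for v in range(250,330,8):
    us=np.arange(284,358,6);w=deproj(np.c_[us,us*0+v],d,K,T);t=(np.c_[w,np.ones(len(w))]@G.T)[:,:3]*1000
    print(v,"z",t[:,2].round().astype(int).tolist())
E
```

```text
[ 0.5244  0.3933 -0.0047] [-0.238   0.4119  4.6876] 0.010995819630367689 [-0.127   0.9919  0.0003  0.0001]
250 z [-27, -27, -26, -27, -28, -27, -28, -28, -27, -28, -27, -27, -28]
258 z [-28, -29, -31, -30, -31, -30, -29, -30, -31, -30, -30, -27, -27]
266 z [-28, -30, -31, -31, -31, -33, -33, -33, -30, -30, -30, -27, -27]
274 z [-27, -29, -30, -30, -40, -42, -41, -42, -39, -29, -29, -27, -26]
282 z [-28, -29, -30, -30, -49, -49, -50, -50, -48, -30, -30, -27, -26]
290 z [-26, -42, -42, -42, -54, -56, -55, -56, -55, -42, -41, -42, -27]
298 z [-28, -48, -49, -58, -61, -62, -63, -62, -62, -49, -48, -48, -28]
306 z [-55, -55, -55, -64, -66, -66, -67, -66, -66, -62, -55, -56, -47]
314 z [-61, -61, -61, -67, -68, -68, -67, -67, -67, -66, -60, -61, -61]
322 z [-66, -66, -66, -67, -68, -69, -68, -69, -68, -67, -67, -65, -66]
```

```bash
cat >> h.py <<'E'
def easel():
    z=np.load("easel.npz");return z["O"],z["R"]
CT=np.array([.0206,0,-.0047]) # carrier origin in tool
def cgoal(u,y,h):
    O,Rs=easel();G=np.eye(4);G[:3,:3]=np.c_[-Rs[:,0],Rs[:,1],-Rs[:,2]];G[:3,3]=O+Rs@[u,y,h]-G[:3,:3]@CT;return G
def cwhere(G=None):
    O,Rs=easel();G=pose(bot().get_obs()) if G is None else G
    print("carrier u,y,h mm",Rs.T@(G[:3,3]+G[:3,:3]@CT-O)*1000,"rot err",R.from_matrix(cgoal(0,0,0)[:3,:3].T@G[:3,:3]).as_rotvec())
E
python3 - <<'E'
from h import *
A=pose(bot().get_obs());A[2,3]+=.16;plan(A)
B=cgoal(.031,.102,.08);print(B[:3,3]);plan(B,None,A)
E
```

```text
rel shift cm [ -0.0038   0.0086 -16.    ] rv [ 0.  0. -0.]
5 rows of [-0.001, 0.002, -3.2] [-0.0, 0.0, -0.0]
[0.5953 0.0897 0.1485]
rel shift cm [  0.7889 -31.1695   0.6603] rv [ 0.0828 -0.431   0.3708]
9 rows of [-0.465, -3.447, 0.216] [0.0092, -0.0479, 0.0412]
```

>>> play_rows(
  moves=[
    [-1,[0,0,-1.0],[0,0,0]],
    [-1,[0,0,-2.0],[0,0,0]],
    [-1,[0,0,-3.0],[0,0,0]],
    [-1,[0,0,-4.0],[0,0,0]],
    [-1,[0,0,-4.0],[0,0,0]],
    [-1,[0,0,-2.0],[0,0,0]],
    [-1,[0,0,0],[0,0,0]],
  ],
)

```text
clock: 8.55
eef_pos: [0.5272, 0.3954, 0.1629]
tool_rot: [-0.127, 0.992, 0.003, 0.005]
ft_force: [1.0, -0.0, -1.7]
grip_width: 0.0114
```

>>> play_rows(
  moves=[
    [-1,[-0.47,-3.45,0.22],[0.009,-0.048,0.041]],
    [-1,[-0.47,-3.45,0.22],[0.009,-0.048,0.041]],
    [-1,[-0.47,-3.45,0.22],[0.009,-0.048,0.041]],
    [-1,[-0.47,-3.45,0.22],[0.009,-0.048,0.041]],
    [-1,[-0.47,-3.45,0.22],[0.009,-0.048,0.041]],
    [-1,[-0.47,-3.45,0.22],[0.009,-0.048,0.041]],
    [-1,[-0.47,-3.45,0.22],[0.009,-0.048,0.041]],
    [-1,[-0.47,-3.45,0.22],[0.009,-0.048,0.041]],
    [-1,[-0.47,-3.45,0.22],[0.009,-0.048,0.041]],
    [-1,[0,0,0],[0,0,0]],
    [-1,[0,0,0],[0,0,0]],
  ],
)

```text
clock: 9.47
eef_pos: [0.5932, 0.0871, 0.1456]
tool_rot: [0.06, 0.975, -0.013, 0.214]
ft_force: [1.2, 1.3, -1.2]
grip_width: 0.0113
```

```bash
python3 - <<'E'
from h import *
o=bot().get_obs();print(o["eef_pos"],o["joint_pos"],o["ft_force"],o["grip_width"]);cwhere()
plan(cgoal(.031,.102,.03));plan(cgoal(.031,.102,.008),None,cgoal(.031,.102,.03))
snap("wrist","w5")
E
```

```text
[0.5932 0.0871 0.1456] [ 0.227   0.1574 -0.3458  0.659  -0.144   0.3198] [ 1.1798  1.2602 -1.2368] 0.011285681722846323
carrier u,y,h mm [28.1193 99.2297 78.2366] rot err [0.0003 0.0044 0.0004]
rel shift cm [-0.3115  0.2797  4.8131] rv [-0.0003 -0.0044 -0.0004]
2 rows of [-0.153, 0.14, 2.407] [-0.0002, -0.0022, -0.0002]
rel shift cm [0.  0.  2.2] rv [0. 0. 0.]
1 rows of [0.0, 0.0, 2.2] [0.0, 0.0, 0.0]
```

View pics/w5.png

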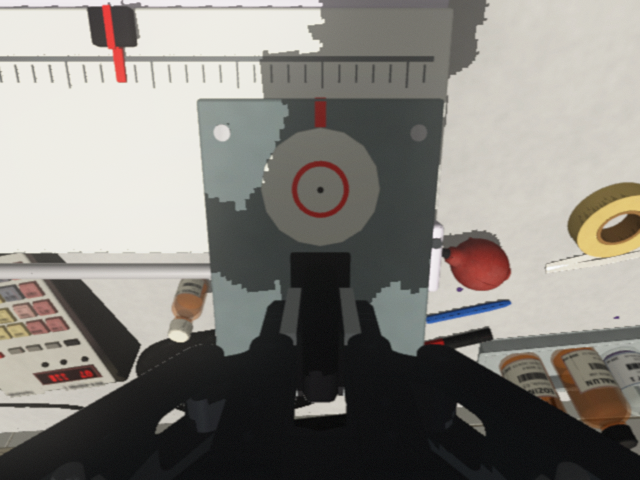

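```bash
python3 - <<'E'
from h import *
p,d,K,T=load("w5");G=np.linalg.inv(pose(bot().get_obs()))
for uv in((320,189),(319,103),(215,290),(427,290),(225,230),(415,230)):
    w=deproj(uv,d,K,T)[0];print(uv,(G@np.r_[w,1])[:3])
print("expected spot",CT+[.028,0,-.028])
E
```

```text
(320, 189) [ 0.0496 -0.0027 -0.0344]
(319, 103) [ 0.0796 -0.003  -0.0271]
(215, 290) [ 0.0061 -0.0463 -0.0258]
(427, 290) [ 0.0066  0.0412 -0.027 ]
(225, 230) [ 0.0322 -0.0401 -0.0271]
(415, 230) [ 0.0321  0.0347 -0.0269]
expected spot [ 0.0486  0.     -0.0327]
```

>>> play_rows(
  moves=[
    [-1,[-0.15,0.14,2.4],[0,-0.002,0]],
    [-1,[-0.15,0.14,2.4],[0,-0.002,0]],
    [-1,[0,0,0],[0,0,0]],
    [-1,[0,0,0],[0,0,0]],
  ],
)

```text
clock: 9.85
eef_pos: [0.6184, 0.0904, 0.1036]
tool_rot: [0.058, 0.975, -0.013, 0.216]
ft_force: [0.7, 0.8, -1.4]
grip_width: 0.0115
```

```bash
python3 - <<'E'
from h import *
print(bot().get_obs()["ft_force"]);cwhere();plan(cgoal(.031,.102,.004))
E
```

```text
[ 0.6624  0.7617 -1.4427]
carrier u,y,h mm [ 32.6738 105.4321  29.6682] rot err [-0.0015 -0.0001 -0.0035]
rel shift cm [ 0.1689 -0.3546  2.5664] rv [0.0015 0.0001 0.0035]
1 rows of [0.169, -0.355, 2.566] [0.0015, 0.0001, 0.0035]
```

>>> play_rows(
  moves=[
    [-1,[0.0,-0.2,1.2],[0,0,0]],
    [-1,[0,0,0.8],[0,0,0]],
    [-1,[0,0,0.3],[0,0,0]],
    [-1,[0,0,0],[0,0,0]],
    [-1,[0,0,0],[0,0,0]],
  ],
)

```text
clock: 10.27
eef_pos: [0.6287, 0.0866, 0.0851]
tool_rot: [0.058, 0.974, -0.013, 0.218]
ft_force: [0.2, 0.8, -1.8]
grip_width: 0.0112
```

```bash
python3 - <<'E'
from h import *
b=bot()
o=b.get_obs();print(o["ft_force"],o["joint_vel"]);cwhere()
E
```

```text
[ 0.2268  0.8109 -1.8285] [-0.0036 -0.0087  0.0048 -0.0026 -0.0014 -0.0019]
carrier u,y,h mm [ 34.5417 102.9237   8.2543] rot err [-0.0021 -0.0042 -0.0018]
```

>>> play_rows(
  moves=[
    [-1,[0.5,0,0.3],[0,0,0]],
    [-1,[0,0,0.2],[0,0,0]],
    [-1,[0,0,0],[0,0,0]],
    [-1,[0,0,0],[0,0,0]],
  ],
)

```text
clock: 10.6
eef_pos: [0.6261, 0.0865, 0.078]
tool_rot: [0.059, 0.974, -0.013, 0.218]
ft_force: [0.1, 0.6, -1.3]
grip_width: 0.0109
```

>>> play_rows(
  moves=[
    [-1,[0,0,0.15],[0,0,0]],
    [-1,[0,0,0],[0,0,0]],
    [-1,[0,0,0],[0,0,0]],
  ],
)

```text
clock: 10.85
eef_pos: [0.627, 0.0864, 0.0767]
tool_rot: [0.059, 0.974, -0.013, 0.218]
ft_force: [1.2, -0.2, -1.6]
grip_width: 0.0115
```

>>> play_rows(
  moves=[
    [-1,[0,0,0.15],[0,0,0]],
    [-1,[0,0,0],[0,0,0]],
    [-1,[0,0,0],[0,0,0]],
  ],
)

```text
clock: 11.1
eef_pos: [0.6275, 0.0863, 0.0752]
tool_rot: [0.059, 0.974, -0.013, 0.218]
ft_force: [-0.3, -0.4, -1.6]
grip_width: 0.0111
```

```bash
python3 - <<'E'
from h import *
b=bot()
o=b.get_obs();print(o["ft_force"],o["ft_torque"]);cwhere()
E
```

```text
[-0.3059 -0.3724 -1.5539] [0.0913 0.5603 0.0173]
carrier u,y,h mm [ 29.2994 102.5604  -0.2324] rot err [-0.0017 -0.0038 -0.0015]
```

Not in contact yet; continue down in small steps.

>>> play_rows(
  moves=[
    [-1,[0,0,0.1],[0,0,0]],
    [-1,[0,0,0],[0,0,0]],
    [-1,[0,0,0],[0,0,0]],
  ],
)

```text
clock: 11.35
eef_pos: [0.628, 0.0863, 0.0748]
tool_rot: [0.059, 0.974, -0.013, 0.218]
ft_force: [-2.9, 0.4, 2.5]
grip_width: 0.0111
```

>>> play_rows(
  moves=[
    [-1,[0,0,0.1],[0,0,0]],
    [-1,[0,0,0],[0,0,0]],
    [-1,[0,0,0],[0,0,0]],
  ],
)

```text
clock: 11.6
eef_pos: [0.6281, 0.0864, 0.0748]
tool_rot: [0.059, 0.974, -0.013, 0.218]
ft_force: [-8.9, 1.3, 10.1]
grip_width: 0.0108
```

>>> play_rows(
  moves=[
    [-1,[0,0,0.1],[0,0,0]],
    [-1,[0,0,0],[0,0,0]],
    [-1,[0,0,0],[0,0,0]],
  ],
)

```text
clock: 11.85
eef_pos: [0.6281, 0.0864, 0.0748]
tool_rot: [0.058, 0.974, -0.013, 0.218]
ft_force: [-14.6, 0.4, 17.8]
grip_width: 0.0113
```

```bash
python3 - <<'E'
from h import *
b=bot()
o=b.get_obs();print(o["ft_force"],o["ft_torque"]);cwhere()
p,d,K,T=snap("wrist","w6")
E
```

```text
[-14.6405   0.3625  17.8499] [-0.2431  1.9545 -0.2741]
carrier u,y,h mm [ 29.6779 102.6614  -0.8812] rot err [-0.0021 -0.0049 -0.0019]
```

View pics/w6.png

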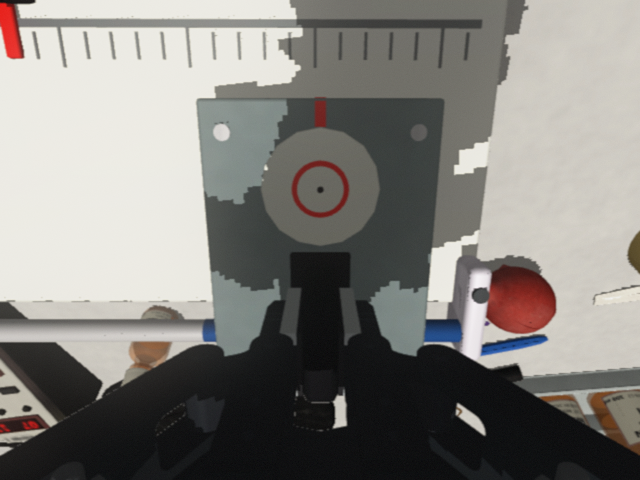

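>>> play_rows(
  moves=[
    [-1,[0,0,-0.2],[0,0,0]],
    [-1,[0,-0.6,0],[0,0,0]],
    [-1,[0,-1.2,0],[0,0,0]],
    [-1,[0,-1.2,0],[0,0,0]],
    [-1,[0,-1.2,0],[0,0,0]],
    [-1,[0,-1.2,0],[0,0,0]],
    [-1,[0,0,0],[0,0,0]],
  ],
)

```text
clock: 12.48
eef_pos: [0.6218, 0.0297, 0.0752]
tool_rot: [0.06, 0.974, -0.013, 0.219]
ft_force: [-2.9, 0.3, 6.1]
grip_width: 0.0112
```

```bash
python3 - <<'E'
from h import *
b=bot()
o=b.get_obs();print(o["ft_force"],o["ft_torque"]);cwhere()
E
```

```text
[-2.8727  0.2697  6.0773] [ 0.1061  0.7728 -0.1079]
carrier u,y,h mm [30.4169 45.7578 -0.8007] rot err [ 0.     -0.0057  0.0011]
```

>>> play_rows(
  moves=[
    [-1,[0,-1.1,0.02],[0,0,0]],
    [-1,[0,-1.2,0],[0,0,0]],
    [-1,[0,-1.2,0],[0,0,0]],
    [-1,[0,-1.2,0],[0,0,0]],
    [-1,[0,-1.0,0],[0,0,0]],
    [-1,[0,-0.5,0],[0,0,0]],
    [-1,[0,0,0],[0,0,0]],
    [-1,[0,0,0],[0,0,0]],
    [-1,[0,0,0],[0,0,0]],
  ],
)

```text
clock: 13.23
eef_pos: [0.6146, -0.031, 0.0751]
tool_rot: [0.06, 0.974, -0.013, 0.219]
ft_force: [-3.7, 0.8, 7.8]
grip_width: 0.0113
```

```bash
python3 - <<'E'
from h import *
b=bot()
o=b.get_obs();print(o["ft_force"],o["joint_pos"]);cwhere()
p,d,K,T=snap("wrist","w7")
O,Rs=easel();L=lambda w:(w-O)@Rs*1000
m=red(p,100,50)
for bb in blobs(m,8):print(bb, L(deproj(bb[1],d,K,T)))
E
```

```text
[-3.6691  0.8076  7.777 ] [-0.0284  0.2516 -0.4471  0.4315 -0.04    0.0855]
carrier u,y,h mm [ 30.6012 -15.3921  -0.9385] rot err [-0.0001 -0.0059  0.0006]
(np.int32(838), array([314.06,  27.66]), array([307,   0,  15,  57], dtype=int32)) [[-54.6958 -18.7301   3.5766]]
(np.int32(8), array([320.5,  97. ]), array([317,  97,   8,   1], dtype=int32)) [[-28.9092 -16.304   20.1048]]
(np.int32(310), array([320.71, 113.15]), array([315, 100,  12,  27], dtype=int32)) [[-23.311  -16.2358  23.1156]]
(np.int32(876), array([320.64, 188.28]), array([292, 161,  58,  57], dtype=int32)) [[  2.8605 -16.2791  28.5358]]
(np.int32(539), array([569.36, 384.76]), array([552, 375,  36,  20], dtype=int32)) [[ 230.369   228.422  -160.1089]]
(np.int32(122), array([ 58.56, 403.74]), array([ 49, 400,  20,   8], dtype=int32)) [[ 207.0448 -234.7107 -105.4141]]
(np.int32(46), array([172.07, 416.52]), array([164, 414,  15,   7], dtype=int32)) [[ 224.4803 -143.7154 -110.5207]]
(np.int32(115), array([165.24, 423.47]), array([158, 419,  16,  10], dtype=int32)) [[ 234.6897 -151.9594 -113.8111]]
```

View pics/w7.png

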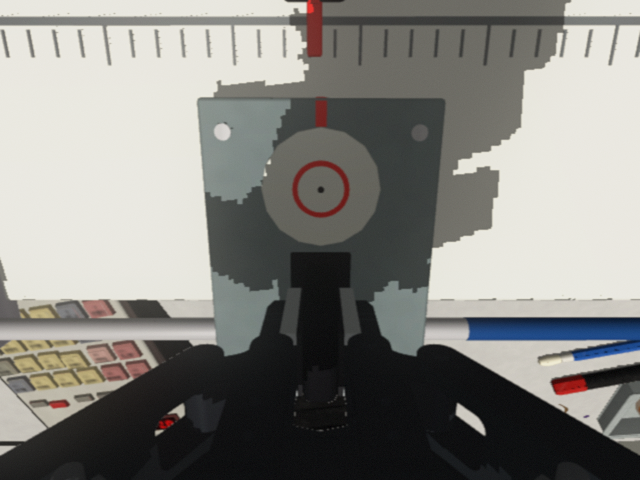

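>>> play_rows(
  moves=[
    [-1,[0,-0.25,0],[0,0,0]],
    [-1,[0.3,0,0],[0,0,0]],
    [-1,[0.3,0,0],[0,0,0]],
    [-1,[0.1,0,0],[0,0,0]],
    [-1,[0,0,0],[0,0,0]],
    [-1,[0,0,0],[0,0,0]],
  ],
)

```text
clock: 13.78
eef_pos: [0.6099, -0.0328, 0.0734]
tool_rot: [0.06, 0.973, -0.013, 0.221]
ft_force: [0.2, 0.1, 6.6]
grip_width: 0.0114
```

```bash
cat >> h.py <<'E'
def chk(f):
    o=bot().get_obs();O,Rs=easel();print("F slope",Rs.T@o["ft_force"]);cwhere()
    p,d,K,T=snap("wrist",f)
    for b in blobs(red(p,100,50),60)[:4]:print(b[0],b[1],(deproj(b[1],d,K,T)-O)@Rs*1000)
E
python3 -c "
from h import *
chk('w8')"
```

```text
F slope [2.9438 0.0843 5.8596]
carrier u,y,h mm [ 25.8585 -17.7528  -0.6641] rot err [-0.0001 -0.0098  0.    ]
978 [320.3   35.03] [[-57.1433 -18.7521   2.1171]]
286 [320.  113.5] [[-28.0244 -18.8809  23.0156]]
882 [320.18 188.23] [[ -2.1283 -18.8225  29.3622]]
531 [570.15 387.63] [[ 230.8466  228.9137 -160.8978]]
```

>>> play_rows(
  moves=[
    [-1,[0.2,0,0],[0,0,0]],
    [-1,[0.15,0,0],[0,0,0]],
    [-1,[0,0,0],[0,0,0]],
    [-1,[0,0,0],[0,0,0]],
  ],
)

```text
clock: 14.17
eef_pos: [0.6069, -0.0325, 0.0721]
tool_rot: [0.06, 0.973, -0.014, 0.221]
ft_force: [0.1, -0.7, 6.8]
grip_width: 0.0113
```

```bash
python3 -c "
from h import *
chk('w9')"
```

```text
F slope [ 3.0467 -0.6611  6.1363]
carrier u,y,h mm [ 22.608  -17.8881  -0.6436] rot err [ 0.0002 -0.0102  0.0001]
1077 [320.64  39.94] [[-58.6529 -18.7476   2.1853]]
286 [320.  113.5] [[-31.2844 -19.0051  22.9183]]
887 [320.18 188.36] [[ -5.3012 -18.9471  29.137 ]]
536 [569.76 390.19] [[ 229.879   228.1129 -159.8307]]
```

>>> play_rows(
  moves=[
    [-1,[0,0,-0.06],[0,0,0]],
    [-1,[0,0,0],[0,0,0]],
    [0.2,[0,0,0],[0,0,0]],
    [1,[0,0,0],[0,0,0]],
    [1,[0,0,0],[0,0,0]],
    [1,[0,0,0],[0,0,0]],
    [1,[0,0,0],[0,0,0]],
    [1,[0,0,-1],[0,0,0]],
    [1,[0,0,-2],[0,0,0]],
    [1,[0,0,-3],[0,0,0]],
    [1,[0,0,-3],[0,0,0]],
    [1,[0,0,0],[0,0,0]],
  ],
)

```text
clock: 15.22
eef_pos: [0.568, -0.0254, 0.1584]
tool_rot: [0.058, 0.973, -0.012, 0.223]
ft_force: [0.5, -0.0, 1.8]
grip_width: 0.0853
```

>>> play_rows(
  moves=[
    [1,[0,0,-2],[0,0,0]],
    [1,[0,0,0],[0,0,0]],
    [1,[0,0,0],[0,0,0]],
  ],
)

```text
clock: 15.47
eef_pos: [0.5583, -0.0246, 0.171]
tool_rot: [0.059, 0.974, -0.013, 0.22]
ft_force: [0.9, -0.5, 0.0]
grip_width: 0.0855
```

```bash
python3 -c "
from h import *
chk('w10')
p,d,K,T=load('w10');O,Rs=easel()
m=red(p,100,40);ys,xs=np.where(m[100:400,200:450]);print(len(xs))
L=lambda uv:(deproj(uv,d,K,T)-O)@Rs*1000
# plate tilt check: plane fit over upper surface
v,u=np.mgrid[60:420,180:460];q=L(np.c_[u.ravel(),v.ravel()]);k=(abs(q[:,2]-22)<3)&(abs(q[:,1]+19)<50);q=q[k];A=np.c_[q[:,0],q[:,1],np.ones(len(q))];print(len(q),np.linalg.lstsq(A,q[:,2],rcond=None)[0],cv2.minAreaRect(q[:,:2].astype(np.float32)))
"
```

```text
F slope [ 0.8506 -0.37   -0.3964]
carrier u,y,h mm [ 19.7936 -15.9586 109.8387] rot err [-0.0022 -0.007  -0.0016]
563 [317.13  63.69] [[-65.1447 -18.7973   8.0954]]
100 [316.78 115.55] [[-33.4712 -18.9683  22.953 ]]
273 [316.82 159.02] [[ -7.4024 -18.9261  30.2919]]
820 [597.31 262.  ] [[ 96.0786 240.8176 -63.1292]]
470
18316 [ 0.001  -0.0001 21.9477] ((20.973339080810547, -19.334442138671875), (90.26853942871094, 120.42155456542969), 89.86936950683594)
```

View pics/w10.png

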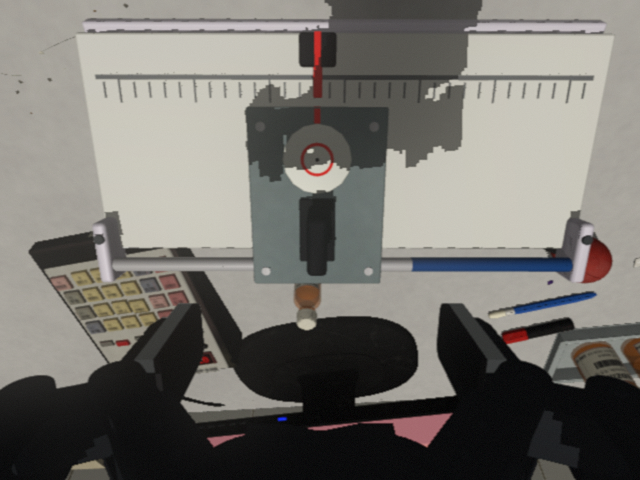

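```bash
python3 - <<'E'
from h import *
a=np.pi-.122
W=goalT([.45,-.298,.24],[np.cos(a),np.sin(a),0],[0,0,-1]);plan(W,9)
E
```

```text
rel shift cm [  3.7054 -28.4247  -9.5529] rv [0.0015 0.4412 0.0018]
9 rows of [0.613, -3.159, -0.967] [0.0002, 0.049, 0.0002]
```

>>> play_rows(
  moves=[
    [1,[0.61,-3.16,-0.97],[0,0.049,0]],
    [1,[0.61,-3.16,-0.97],[0,0.049,0]],
    [1,[0.61,-3.16,-0.97],[0,0.049,0]],
    [1,[0.61,-3.16,-0.97],[0,0.049,0]],
    [1,[0.61,-3.16,-0.97],[0,0.049,0]],
    [1,[0.61,-3.16,-0.97],[0,0.049,0]],
    [1,[0.61,-3.16,-0.97],[0,0.049,0]],
    [1,[0.61,-3.16,-0.97],[0,0.049,0]],
    [1,[0.61,-3.16,-0.97],[0,0.049,0]],
    [1,[0,0,0],[0,0,0]],
    [1,[0,0,0],[0,0,0]],
    [1,[0,0,0],[0,0,0]],
  ],
)

```text
clock: 16.52
eef_pos: [0.45, -0.2978, 0.2383]
tool_rot: [0.06, 0.998, 0.002, -0.001]
ft_force: [-0.2, 0.5, 0.6]
grip_width: 0.0855
```

```bash
python3 - <<'E'
from h import *
o=bot().get_obs();print(o["eef_pos"],o["tool_rot"],o["joint_vel"])
p,d,K,T=snap("wrist","w11");h=hsv(p)
m=(h[...,0]>4)&(h[...,0]<16)&(h[...,1]>170)&(h[...,2]>60);m[330:]=0
for b in blobs(m,40):print(b)
v,u=np.where(m);P=deproj(np.c_[u,v],d,K,T);print(np.percentile(P[:,2],[1,50,99]))
Q=P[(P[:,2]>.162)&(P[:,2]<.18)];print("top",len(Q),cv2.minEnclosingCircle(Q[:,:2].astype(np.float32)*1000),np.median(Q[:,2]))
# dark stand disc / tube by height
vv,uu=np.mgrid[0:300,100:560];uv=np.c_[uu.ravel(),vv.ravel()];A=deproj(uv,d,K,T)
k=(A[:,2]>.07)&(A[:,2]<.082)&(np.hypot(A[:,0]-.4545,A[:,1]+.305)<.04);print("rim/flange",k.sum(),cv2.minEnclosingCircle(A[k][:,:2].astype(np.float32)*1000) if k.any() else 0, np.median(A[k][:,2]))
E
```

```text
[ 0.45   -0.2978  0.2383] [ 0.0602  0.9982  0.0015 -0.0013] [ 0.0222 -0.0288 -0.0198  0.0034 -0.0031 -0.0014]
(np.int32(228), array([299.99, 214.28]), array([289, 203,  24,  22], dtype=int32))
(np.int32(525), array([300.51, 238.62]), array([283, 227,  35,  31], dtype=int32))
[0.0985 0.1719 0.1753]
top 550 ((452.7230224609375, -312.2030944824219), 11.444108963012695) 0.17230972478476853
rim/flange 585 ((452.93585205078125, -312.5167236328125), 18.782949447631836) 0.07626109971936873
```

View pics/w11.png

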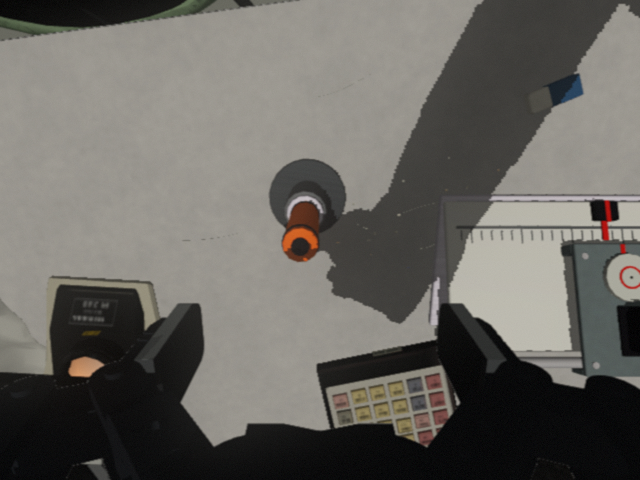

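```bash
python3 - <<'E'
from h import *
a=np.pi-.122
W=goalT([.4528,-.3124,.074],[np.cos(a),np.sin(a),0],[0,0,-1]);plan(W,6)
E
```

```text
rel shift cm [-0.5056 -1.5153 16.4669] rv [ 0.0026 -0.0025  0.0025]
6 rows of [-0.082, -0.25, 2.745] [0.0004, -0.0004, 0.0004]
```

>>> play_rows(
  moves=[
    [1,[-0.25,-0.75,0.5],[0.0013,-0.0012,0.001]],
    [1,[-0.25,-0.75,0.5],[0.0013,-0.0012,0.001]],
    [1,[0,0,3],[0,0,0]],
    [1,[0,0,3],[0,0,0]],
    [1,[0,0,3],[0,0,0]],
    [1,[0,0,2.5],[0,0,0]],
    [1,[0,0,2.0],[0,0,0]],
    [1,[0,0,1.5],[0,0,0]],
    [1,[0,0,0.45],[0,0,0]],
    [1,[0,0,0],[0,0,0]],
    [1,[0,0,0],[0,0,0]],
  ],
)

```text
clock: 17.48
eef_pos: [0.454, -0.3141, 0.0762]
tool_rot: [0.061, 0.998, -0.001, 0.001]
ft_force: [-0.5, -0.1, 0.1]
grip_width: 0.0856
```

>>> play_rows(
  moves=[
    [-1,[0,0,0],[0,0,0]],
    [-1,[0,0,0],[0,0,0]],
    [-1,[0,0,0],[0,0,0]],
    [-1,[0,0,0],[0,0,0]],
    [-1,[0,0,0],[0,0,0]],
    [-1,[0,0,0],[0,0,0]],
    [-1,[0,0,0],[0,0,0]],
  ],
)

```text
clock: 18.07
eef_pos: [0.4538, -0.3137, 0.0759]
tool_rot: [0.061, 0.998, -0.001, 0.001]
ft_force: [0.5, 2.2, 1.5]
grip_width: 0.0227
```

```bash
python3 - <<'E'
from h import *
o=bot().get_obs();print(o["eef_pos"],o["tool_rot"],o["ft_force"],o["ft_torque"],o["grip_width"])
E
```

```text
[ 0.4538 -0.3137  0.0759] [ 0.0609  0.9981 -0.0005  0.0011] [0.5268 2.1631 1.5297] [ 0.3186 -0.0627  0.0101] 0.022694356062471888
```

>>> play_rows(
  moves=[
    [-1,[0,0,-1],[0,0,0]],
    [-1,[0,0,-2],[0,0,0]],
    [-1,[0,0,-3],[0,0,0]],
    [-1,[0,0,-3],[0,0,0]],
    [-1,[0,0,-2],[0,0,0]],
    [-1,[0,0,-1],[0,0,0]],
    [-1,[0,0,0],[0,0,0]],
    [-1,[0,0,0],[0,0,0]],
  ],
)

```text
clock: 18.73
eef_pos: [0.4534, -0.3139, 0.1956]
tool_rot: [0.061, 0.998, -0.001, 0.001]
ft_force: [-1.2, -0.4, -0.8]
grip_width: 0.0227
```

```bash
python3 - <<'E'
from h import *
o=bot().get_obs();print(o["eef_pos"],o["tool_rot"],o["ft_force"],o["grip_width"])
p,d,K,T=snap("wrist","w12");G=np.linalg.inv(pose(o))
cv2.imwrite("pics/w12c.png",cv2.resize(p[130:430,200:440,::-1],None,fx=2,fy=2))
h=hsv(p);m=(h[...,0]>20)&(h[...,0]<33)&(h[...,1]>120);m[:150]=0
for b in blobs(m,8):
  if 250<b[1][0]<400:w=deproj(b[1],d,K,T)[0];print(b,(G@np.r_[w,1])[:3])
E
```

```text
[ 0.4534 -0.3139  0.1956] [ 0.061   0.9981 -0.001   0.0008] [-1.2011 -0.4347 -0.7717] 0.022695818728379627
```

View pics/w12c.png

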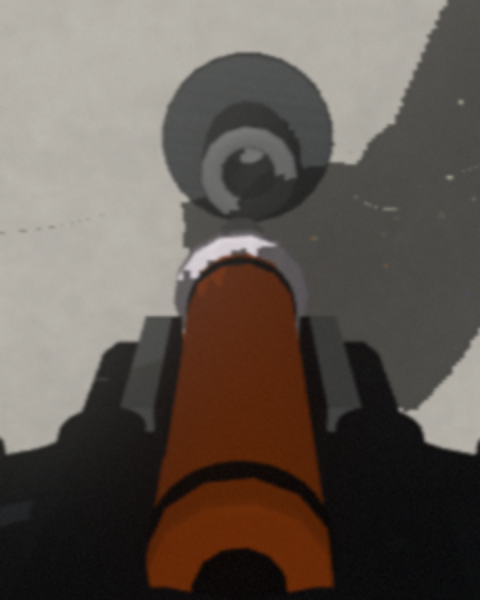

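```bash
python3 - <<'E'
from h import *
from scipy.optimize import least_squares
p,d,K,T=load("w12");G=np.linalg.inv(pose(bot().get_obs()))
h=hsv(p);m=(h[...,0]>2)&(h[...,0]<16)&(h[...,1]>150);m[:,:200]=0;m[:,440:]=0;m[:,:]&=True
m=cv2.erode(m.astype(np.uint8),np.ones((3,3)))>0
m[:260]=0;m[360:]=0
v,u=np.where(m);w=deproj(np.c_[u,v],d,K,T);t=(np.c_[w,np.ones(len(w))]@G.T)[:,:3]*1000
print(len(t),np.percentile(t[:,2],[1,99]))
f=lambda q:np.hypot(t[:,0]-q[0]-q[1]*(t[:,2]+50)/100,t[:,1]-q[2]-q[3]*(t[:,2]+50)/100)-12
s=least_squares(f,[0,0,0,0],loss="soft_l1");print("axis x,slope x(mm/100),y,slope y at z=-50",s.x,np.std(f(s.x)))
x=s.x;zt=55;print("tip at z55:",x[0]+x[1]*1.05,x[2]+x[3]*1.05)
# flange height
k=deproj([(320,250),(318,253),(300,262)],d,K,T);print((np.c_[k,np.ones(3)]@G.T)[:,:3]*1000)
for n in("side","top"):
    P,D,KK,TT=snap(n,n+"1")
    t=[[0,0,z] for z in(.055,0,-.05,-.096)];W=(np.linalg.inv(G)@np.c_[t,np.ones(4)].T).T[:,:3];print(n,project(W,KK,TT))
    hh=hsv(P);mm=(hh[...,0]>2)&(hh[...,0]<16)&(hh[...,1]>150);c=project(W[2],KK,TT)[0]
    for b in blobs(mm,8):
        if np.hypot(*(b[1]-c))<40:print(b)
E
```

```text
5518 [-87.8418 -18.3182]
axis x,slope x(mm/100),y,slope y at z=-50 [-0.2077 -0.1698 -1.6065  0.0403] 3.80714459126665
tip at z55: -0.38599727915751725 -1.5641756541170362
[[ 14.4431  -1.4732  -6.1842]
 [ 12.8552  -2.3935  -5.784 ]
 [  8.2989 -10.7583  -5.369 ]]
side [[319.9378 356.5143]
 [319.5357 335.978 ]
 [319.1449 316.0225]
 [318.762  296.4712]]
(np.int32(46), array([318.85, 332.63]), array([314, 330,  11,   6], dtype=int32))
top [[505.7972 271.6011]
 [513.5174 269.9691]
 [521.1558 268.3544]
 [528.7735 266.7441]]
```

```bash
cat >> h.py <<'E'
TP=np.array([-.0003,-.0016,.0545]) # probe tip in tool (camera-consistent)
SP=np.array([-.0071,-.0189,.0283])
def pgoal(h,du=0,dy=0):
    O,Rs=easel();G=cgoal(0,0,0);G[:3,3]=O+Rs@(SP+[du,dy,h])-G[:3,:3]@TP;return G
def pwhere():
    O,Rs=easel();G=pose(bot().get_obs());print("tip-spot mm",(Rs.T@(G[:3,3]+G[:3,:3]@TP-O)-SP)*1000,"rot err",R.from_matrix(pgoal(0)[:3,:3].T@G[:3,:3]).as_rotvec())
E
python3 - <<'E'
from h import *
A=pose(bot().get_obs());A[:3,3]+=[0,0,.06]
B=pgoal(.045);print(B[:3,3]);plan(A);plan(B,10,A)
E
```

```text
[ 0.5057 -0.0195  0.1712]
rel shift cm [ 0.0104  0.0008 -6.    ] rv [-0.  0. -0.]
2 rows of [0.005, 0.0, -3.0] [-0.0, -0.0, -0.0]
rel shift cm [-1.7277 29.7907  8.2546] rv [ 0.0001 -0.4381  0.0001]
10 rows of [-0.008, 2.979, 0.85] [0.0, -0.0438, 0.0]
```

>>> play_rows(
  moves=[
    [-1,[0,0,-3],[0,0,0]],
    [-1,[0,0,-3],[0,0,0]],
    [-1,[0,2.98,0.85],[0,-0.0438,0]],
    [-1,[0,2.98,0.85],[0,-0.0438,0]],
    [-1,[0,2.98,0.85],[0,-0.0438,0]],
    [-1,[0,2.98,0.85],[0,-0.0438,0]],
    [-1,[0,2.98,0.85],[0,-0.0438,0]],
    [-1,[0,2.98,0.85],[0,-0.0438,0]],
    [-1,[0,2.98,0.85],[0,-0.0438,0]],
    [-1,[0,2.98,0.85],[0,-0.0438,0]],
    [-1,[0,2.98,0.85],[0,-0.0438,0]],
    [-1,[0,2.98,0.85],[0,-0.0438,0]],
  ],
)

```text
clock: 19.88
eef_pos: [0.5048, -0.0188, 0.1708]
tool_rot: [0.06, 0.974, -0.014, 0.217]
ft_force: [0.7, 0.4, -0.6]
grip_width: 0.0228
```

>>> play_rows(
  moves=[
    [-1,[0,0,0],[0,0,0]],
    [-1,[0,0,0],[0,0,0]],
    [-1,[0,0,0],[0,0,0]],
  ],
)

```text
clock: 20.13
eef_pos: [0.5056, -0.0201, 0.1718]
tool_rot: [0.059, 0.974, -0.014, 0.217]
ft_force: [0.0, -0.3, 0.3]
grip_width: 0.0225
```

```bash
python3 - <<'E'
from h import *
o=bot().get_obs();print(o["eef_pos"],o["ft_force"],o["joint_pos"]);pwhere();plan(pgoal(.012))
E
```

```text
[ 0.5056 -0.0201  0.1718] [ 0.0333 -0.2673  0.3273] [-0.0055 -0.0727 -0.5205  0.6879 -0.0511  0.1042]
tip-spot mm [ 0.3826 -0.6983 45.601 ] rot err [ 0.0018 -0.0015 -0.0016]
rel shift cm [0.0347 0.0662 3.3596] rv [-0.0018  0.0015  0.0016]
1 rows of [0.035, 0.066, 3.36] [-0.0018, 0.0015, 0.0016]
```

>>> play_rows(
  moves=[
    [-1,[0.04,0.06,1.2],[-0.002,0.0015,0.0016]],
    [-1,[0,0,1.2],[0,0,0]],
    [-1,[0,0,0.96],[0,0,0]],
    [-1,[0,0,0],[0,0,0]],
    [-1,[0,0,0],[0,0,0]],
    [-1,[0,0,0],[0,0,0]],
  ],
)

```text
clock: 20.63
eef_pos: [0.5205, -0.0222, 0.1426]
tool_rot: [0.061, 0.974, -0.013, 0.217]
ft_force: [0.2, -0.0, -1.1]
grip_width: 0.0227
```

```bash
python3 - <<'E'
from h import *
b=bot();O,Rs=easel();pwhere()
F=[]
for k in range(6):
    F.append(Rs.T@b.get_obs()["ft_force"]);p,d,K,T=snap("wrist",f"w13_{k}")
F=np.array(F);print(F.mean(0),F.std(0))
cv2.imwrite("pics/w13c.png",cv2.resize(p[110:360,200:440,::-1],None,fx=2.4,fy=2.4))
E
```

```text
tip-spot mm [ 1.7266 -0.9124 12.7627] rot err [ 0.0002 -0.0024  0.0025]
[-0.1735  0.1739 -0.8496] [0.1996 0.2211 0.4136]
```

View pics/w13c.png

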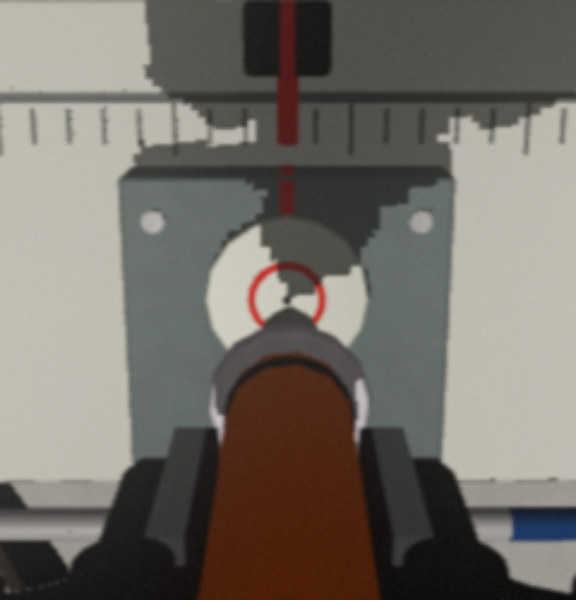

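```bash
python3 - <<'E'
from h import *
O,Rs=easel();i=bot().camera_info("wrist")["T_tool_cam"]
p,d,K,T=load("w13_5")
print("tip proj",project([TP,TP+[0,0,.0125],TP-[0,0,.003]],K,i))
m=red(p,100,60);m[:200]=0;m[262:]=0;m[:,:295]=0;m[:,345:]=0
v,u=np.where(m);print(len(u),u.min(),u.max(),v.min(),v.max())
t=deproj(np.c_[u,v],d,K,i)*1000;print(np.median(t[:,2]))
(c,r)=cv2.minEnclosingCircle(t[:,:2].astype(np.float32));print("ring in tool",c,r)
g=(200+287/2.4,110+299/2.4);print("dot",g,deproj(g,d,K,i)*1000)
pwhere()
E
```

```text
tip proj [[319.2088 242.7397]
 [319.2405 236.9496]
 [319.2007 244.2151]]
198 303 335 219 257
67.364668813453
ring in tool (1.6591061353683472, -1.6506175994873047) 10.643729209899902
dot (319.58333333333337, 234.58333333333334) [[ 1.2008 -1.3792 67.2843]]
tip-spot mm [ 1.4049  0.1169 12.8762] rot err [-0.0007 -0.0029  0.0009]
```

>>> play_rows(
  moves=[
    [-1,[0.08,0,0.4],[0,0.001,0]],
    [-1,[0.07,0,0.4],[0,0.001,0]],
    [-1,[0,0,0.3],[0,0.001,0]],
    [-1,[0,0,0],[0,0,0]],
    [-1,[0,0,0],[0,0,0]],
  ],
)

```text
clock: 21.35
eef_pos: [0.5231, -0.0215, 0.1308]
tool_rot: [0.06, 0.975, -0.013, 0.215]
ft_force: [-0.4, 0.8, -1.1]
grip_width: 0.023
```

```bash
cat >> h.py <<'E'
def force(f,k=6):
    b=bot();O,Rs=easel();pwhere();F=[];Q=[]
    for j in range(k):
        o=b.get_obs();F.append(Rs.T@o["ft_force"]);Q.append(Rs.T@(o["eef_pos"]-O)*1000);snap("wrist",f"{f}_{j}")
    print("F",np.mean(F,0),np.std(F,0),"tcp",np.mean(Q,0))
E
python3 -c "
from h import *
force('w14')"
```

```text
tip-spot mm [-1.2875  0.1477  1.0255] rot err [-0.0005  0.0022  0.0007]
F [-0.2     0.3283 -0.6722] [0.4174 0.4228 0.3228] tcp [ -8.143  -17.1588  84.1517]
```

>>> play_rows(
  moves=[
    [-1,[0,0,0.3],[0,0,0]],
    [-1,[0,0,0],[0,0,0]],
    [-1,[0,0,0],[0,0,0]],
  ],
)

```text
clock: 21.9
eef_pos: [0.525, -0.0217, 0.1289]
tool_rot: [0.06, 0.974, -0.013, 0.216]
ft_force: [0.2, -0.1, 0.3]
grip_width: 0.0225
```

```bash
python3 -c "
from h import *
force('w15')"
```

```text
tip-spot mm [-0.2801  0.1939 -1.4696] rot err [-0.0007  0.0003  0.0009]
F [ 0.1615 -0.0459  0.5377] [0.3634 0.2586 0.4056] tcp [ -7.7006 -17.1437  81.3884]
```

>>> play_rows(
  moves=[
    [-1,[0,0,0.15],[0,0,0]],
    [-1,[0,0,0.15],[0,0,0]],
    [-1,[0,0,0.17],[0,0,0]],
    [-1,[0,0,0],[0,0,0]],
    [-1,[0,0,0],[0,0,0]],
    [-1,[0,0,0],[0,0,0]],
  ],
)

```text
clock: 22.7
eef_pos: [0.5268, -0.022, 0.1246]
tool_rot: [0.06, 0.975, -0.013, 0.216]
ft_force: [-0.1, 0.2, 1.5]
grip_width: 0.0229
```

```bash
python3 - <<'E'
from h import *
force('w16',8);pwhere()
i=bot().camera_info("wrist")["T_tool_cam"];p,d,K,T=load("w16_7");O,Rs=easel()
m=red(p,100,60);m[180:262]&=True;mm=m.copy();mm[:195]=0;mm[262:]=0;mm[:,:290]=0;mm[:,350:]=0
v,u=np.where(mm);t=deproj(np.c_[u,v],d,K,i)*1000;print(len(u),"ring",cv2.minEnclosingCircle(t[:,:2].astype(np.float32)),np.median(t[:,2]))
for b in blobs(m,40)[:4]:print(b[0],b[1],(deproj(b[1],d,K,T)-O)@Rs*1000)
cv2.imwrite("pics/w16c.png",cv2.resize(p[110:360,200:440,::-1],None,fx=2.4,fy=2.4))
E
```

```text
tip-spot mm [-0.5017  0.1638 -6.1951] rot err [-0.0006  0.0007  0.0008]
F [0.5657 0.1177 1.725 ] [0.6214 0.5956 0.279 ] tcp [ -7.8699 -17.1536  76.6433]
tip-spot mm [-0.5304  0.1784 -6.1624] rot err [-0.0007  0.0007  0.0008]
273 ring ((34.54071807861328, -3.933845043182373), 37.860294342041016) 48.83733608035418
510 [319.03 146.61] [[-64.3634 -18.7636   8.8915]]
104 [318.97 201.07] [[-33.6143 -18.8312  22.2967]]
170 [318.53 237.77] [[-12.7751 -19.1176  28.6665]]
498 [614.77 324.04] [[ 95.8516 245.6064 -64.5926]]
```

View pics/w16c.png

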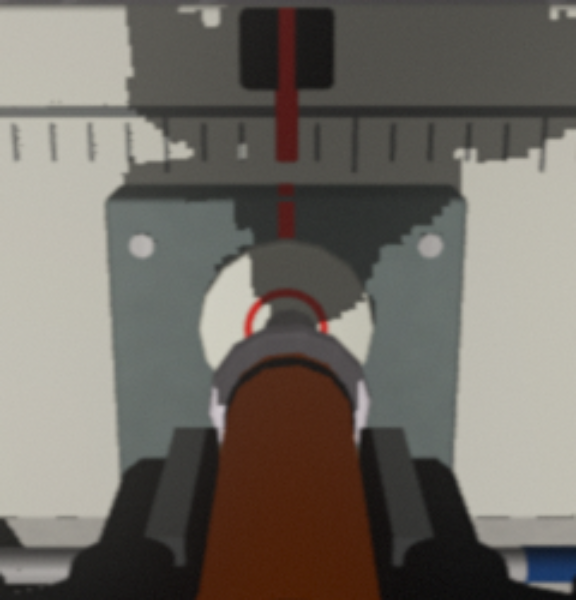

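```bash
python3 -c "
from workcell import bot
print(bot.job_done())"
```

```text
the job is handed in; nothing more can be done
None
```

The job is done and handed in at about 23 s of the 51 s allowed. The carrier hangs at the index and the probe is pressing inside the red ring, still held.

**Carrier:** I hung it over the blue part of the rail and slid it along under a light push, without lifting it. With the gripper off it, I measured it flat on the board with its origin at slope x ≈ 21 mm, so the lip is on the rail. Its red line stood within about 0.2 mm of the index line. During the final press it was still within 0.1 mm.

**Probe:** The tip is about 0.5 mm from the ring centre by calculation, and the probe is within 0.1° of square to the board. The force rose by about 2.5 N from its free value, which matches the stem pushed half-way in, roughly 6 mm. The plunger travel comes only from that force and the distance moved, because the flange hides the stem from the camera.

**What disagreed:**
- **Finger tips:** They end about 40 mm short of the reported TCP, so my first grasp closed above the fin. I caught it in the picture and corrected for it, and the carrier had not moved.
- **Wrist camera:** It reads about 1.5 mm off sideways from the tool, so I aligned everything within the camera's own view.
- **Pictures:** I viewed 11, one over the budget of 10.

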